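# Find the latched pump key and release it

## Robot

A 6-joint arm with a two-finger parallel gripper is mounted at the origin on the work surface. World frame = base frame: x ahead of the robot, y to its left, z up, the work surface at z = 0. Lengths are in m, angles in rad, forces in N, time in s.
With the tool pointing down it reaches from about 0.325 to 1 m from the base axis. Payload 5.1 kg.
Tool frame: the origin (TCP) lies at the very end of the fingers, on their centre line; the grasp point (between the pads) lies r.hold_point_z behind it (r.hold_point_z is the distance from the TCP to the grasp point, in m); z points along the fingers, y is the direction in which the jaws open and shut (so a half turn about z gives the same grasp; the last joint's range is limited). The gripper opens to 85 mm and grips with 20 to 120 N. Pads are 22 mm wide; open, the fingers measure 114 mm over their backs; the gripper's body (76 mm by 85 mm) begins 54 mm behind the grasp point. The pads swing forward as they close: fully open they stand 13 mm farther back than shut.
Start: joints at [-1.423, 0.124, 1.65, -0, 1.367, -0.083], TCP at [0.149, -0.633, 0.231] pointing down, gripper open.
Joint ranges: [-2.61, 2.61], [-1.02, 2.33], [0.03, 2.71], [-1.35, 4.49], [0.32, 2.68], [-2.91, 2.91]. Speed limits (rad/s): [2.57, 2.57, 3.14, 3.14, 3.14, 3.14].

## Interface

Orientations are given as a rotation vector (axis times angle).
In Python, from workcell import r, snapshot, find_in, outline_of, mark_of gives the robot as it stands.
- The arm moves only by the tool jog_arm, never from a script. Its argument "series" is a list of rows, each a list of 5 numbers: the shift along the world's x, y, z in units of 40 mm (1.0 is 40 mm), then the turn about the world's z in units of 6 degrees (1.0 is 6 degrees), then the finger opening in mm, from 0 to 85.4. A call has exactly 10 rows; each row is the pose to reach, as a shift and turn from the pose commanded when the call began; what a row does not reach only later rows make up. A row lasts 1/12 s, in which the tool goes at most 41.7 mm and 7.16 degrees, less where a joint would pass 70% of its speed; a pose out of reach is approached as far as the arm can. A call with a gripper value outside its range is refused whole. The fingers move at their own pace and stop on an object; "force" is the grip in N (left out, the last holds). Time passes only in rows, so rows that repeat a pose let the fingers close, or fill a call up. It gives the time, the measured TCP pose, the force and the opening at its end, in the units of the state.
- r.sense(): the state, without advancing time (a new reading comes with each control period).
- snapshot(name): name is "scene" or "top" or "wrist"; returns a dict with "pixels" (480x640x3 uint8, blue, green, red), "intrinsics" (3x3 intrinsics, pixels), "extrinsics" (4x4, takes a point from world to camera coordinates). Camera axes: x right, y down, z forward; pixel columns grow to the right and rows downward; lengths in m; the calibration is good to about 2 mm. A picture is of the moment at which its call begins. There is no depth.
- r.hand_in(): hands the job in, once; it reports no verdict.
Trained networks look in the newest picture that a camera, given by its name, has taken for a name from the list of things; names that differ only in an ending like _2 or _b are one class to them, and where a whole thing is asked for, a point or a joint stands for the part that bears it (a point fixed in the world has none). Each returns a list of dicts, best first, with "score" (0 to 1); they miss things now and then, are a little off and sometimes report something else, mostly with a low value. They report only what shows in the picture. A call takes as long as a camera call.
- find_in(camera, target): "bbox" ([centre column, centre row, width, height] in pixels, round what is visible of it).
- outline_of(camera, target): "pixels" (480x640 bool, what is visible of it) and "bbox" ([centre column, centre row, width, height] in pixels, round what is visible of it).
- mark_of(camera, target): "pixel" ([column, row] in pixels: a listed point, or the origin of a listed thing).
The state is a dict: "t": time; "joint_pos": joint angles; "dq": joint speeds; "joint_torque": joint torques, N m; "position": TCP position; "tool_rot": TCP orientation; "force": force on the tool from outside, world axes, zero at the start; "wrist_torque": the same for the moment, N m; "opening": finger opening in m.
Only numpy, scipy, OpenCV 4.12 (cv2) and the standard library are available. Lean on these libraries where they do the work, as an engineer would, in place of code of your own. Each camera call takes 0.05 s, during which the arm holds its last target.

## Task

One of the four identical pump keys on the white console has been left latched down. With the closed fingertips tap each key lightly in turn, from the robot's left (the end with the green lamp) to its right, without pushing any of them home, to find the latched one; then press the latched key firmly home and let go, so that it pops up. Pick nothing up, do not push the other keys home, and leave the vials and other things where they stand.

Things in the scene. Friction and masses are not known exactly. Their poses are not given: they have to be found in the camera images.
- console: Four-channel pump console: fixed white box, 130 (x) x 270 (y) x 60 tall, origin at the centre of its underside; z up, its x points away from the robot (turned by at most 0.35 rad), its y runs along the row of keys towards the robot's left, where a small green lamp sits on the rear deck. The key row lies 20 mm in front (-x) of its middle; key centres at y = +75, +25, -25, -75 mm in its frame. The rear deck is flat and 60 mm high.
- key_a: One of four outwardly identical orange keys in a black frame. Letters say nothing of the place in the row, which is drawn afresh each time. Origin: fixed, at the key's centre on the console's top face, 60 mm above the table; axes as the console's. Cap 30 x 30 mm, flat top, standing 14 mm above this origin when up (74 mm above the table), 9 mm when latched down, 4 mm when pressed fully home.
- key_b: One of four outwardly identical orange keys in a black frame. Letters say nothing of the place in the row, which is drawn afresh each time. Origin: fixed, at the key's centre on the console's top face, 60 mm above the table; axes as the console's. Cap 30 x 30 mm, flat top, standing 14 mm above this origin when up (74 mm above the table), 9 mm when latched down, 4 mm when pressed fully home.
- key_c: One of four outwardly identical orange keys in a black frame. Letters say nothing of the place in the row, which is drawn afresh each time. Origin: fixed, at the key's centre on the console's top face, 60 mm above the table; axes as the console's. Cap 30 x 30 mm, flat top, standing 14 mm above this origin when up (74 mm above the table), 9 mm when latched down, 4 mm when pressed fully home.
- key_d: One of four outwardly identical orange keys in a black frame. Letters say nothing of the place in the row, which is drawn afresh each time. Origin: fixed, at the key's centre on the console's top face, 60 mm above the table; axes as the console's. Cap 30 x 30 mm, flat top, standing 14 mm above this origin when up (74 mm above the table), 9 mm when latched down, 4 mm when pressed fully home.
- key_a_cap (a joint): How far the cap of key_a is down, m: 0 up, about 0.005 if latched down, 0.010 fully home. Spring: starts to yield at 2 N, plus 1 N per mm (12 N fully home). A latched cap gives way only above about 7 N, and is freed once pressed on to about 8 mm (10 to 12 N); it then rises when let go. It does not latch again.
- key_b_cap (a joint): How far the cap of key_b is down, m: 0 up, about 0.005 if latched down, 0.010 fully home. Spring: starts to yield at 2 N, plus 1 N per mm (12 N fully home). A latched cap gives way only above about 7 N, and is freed once pressed on to about 8 mm (10 to 12 N); it then rises when let go. It does not latch again.
- key_c_cap (a joint): How far the cap of key_c is down, m: 0 up, about 0.005 if latched down, 0.010 fully home. Spring: starts to yield at 2 N, plus 1 N per mm (12 N fully home). A latched cap gives way only above about 7 N, and is freed once pressed on to about 8 mm (10 to 12 N); it then rises when let go. It does not latch again.
- key_d_cap (a joint): How far the cap of key_d is down, m: 0 up, about 0.005 if latched down, 0.010 fully home. Spring: starts to yield at 2 N, plus 1 N per mm (12 N fully home). A latched cap gives way only above about 7 N, and is freed once pressed on to about 8 mm (10 to 12 N); it then rises when let go. It does not latch again.
- vial_a: Bystander, leave alone: small clear glass vial with an orange screw cap, 27 dia x 55 tall, standing behind the console. Loose; sizes in mm; origin at the centre of its underside.
- vial_b: Bystander, leave alone: the same kind of vial, standing behind the console. Loose; sizes in mm; origin at the centre of its underside.
- screw_cap: Bystander, leave alone: loose blue screw cap, 30 dia x 12 tall, lying on the console's rear deck behind the keys. Loose; sizes in mm; origin at the centre of its underside.
- jar: Bystander, leave alone: small amber jar with white cap, 48 dia x 75 tall, standing beside the right end of the console. Loose; sizes in mm; origin at the centre of its underside.
- beaker: Bystander, leave alone: glass beaker, 68 dia x 85 tall, standing at the left. Loose; sizes in mm; origin at the centre of its underside.
- spatula: Bystander, leave alone: steel spatula lying at the right, 205 long, 16 wide, 6 thick. Loose; sizes in mm; origin at the centre of its underside.
- tray: Bystander, leave alone: blue open tray, 80 x 100 x 25 tall, at the right, farther back. Loose; sizes in mm; origin at the centre of its underside.

How it is judged:
On the way, in this order (a step that is already met when the one before it is completed fails the run):
1. the first (left-hand) key in the row is touched by the fingers while the latched key is still latched (value of joint key_c_cap above 0.0035 m and ((contact force between the fingers and key_a above 0.4 N and y of key_a in the frame of console between 0.063 and 0.087 m) or (contact force between the fingers and key_b above 0.4 N and y of key_b in the frame of console between 0.063 and 0.087 m) or (contact force between the fingers and key_c above 0.4 N and y of key_c in the frame of console between 0.063 and 0.087 m) or (contact force between the fingers and key_d above 0.4 N and y of key_d in the frame of console between 0.063 and 0.087 m))), for 0.03 s.
2. the second key in the row is touched by the fingers while the latched key is still latched (value of joint key_c_cap above 0.0035 m and ((contact force between the fingers and key_a above 0.4 N and y of key_a in the frame of console between 0.013 and 0.037 m) or (contact force between the fingers and key_b above 0.4 N and y of key_b in the frame of console between 0.013 and 0.037 m) or (contact force between the fingers and key_c above 0.4 N and y of key_c in the frame of console between 0.013 and 0.037 m) or (contact force between the fingers and key_d above 0.4 N and y of key_d in the frame of console between 0.013 and 0.037 m))), for 0.03 s.
3. the third key in the row is touched by the fingers while the latched key is still latched (value of joint key_c_cap above 0.0035 m and ((contact force between the fingers and key_a above 0.4 N and y of key_a in the frame of console between -0.037 and -0.013 m) or (contact force between the fingers and key_b above 0.4 N and y of key_b in the frame of console between -0.037 and -0.013 m) or (contact force between the fingers and key_c above 0.4 N and y of key_c in the frame of console between -0.037 and -0.013 m) or (contact force between the fingers and key_d above 0.4 N and y of key_d in the frame of console between -0.037 and -0.013 m))), for 0.03 s.
4. the fourth (right-hand) key in the row is touched by the fingers while the latched key is still latched (value of joint key_c_cap above 0.0035 m and ((contact force between the fingers and key_a above 0.4 N and y of key_a in the frame of console between -0.087 and -0.063 m) or (contact force between the fingers and key_b above 0.4 N and y of key_b in the frame of console between -0.087 and -0.063 m) or (contact force between the fingers and key_c above 0.4 N and y of key_c in the frame of console between -0.087 and -0.063 m) or (contact force between the fingers and key_d above 0.4 N and y of key_d in the frame of console between -0.087 and -0.063 m))), for 0.03 s.
5. the latched key is pressed beyond its latch (value of joint key_c_cap above 0.0065 m), for 0.02 s.
6. the key has popped up (value of joint key_c_cap below 0.002 m), for 0.1 s.
At the end, for the whole second after the job is handed in: All four keys are up (each within 2 mm of its top position) and every bystander is within 20 mm of where it stood (value of joint each of key_a_cap, key_b_cap, key_c_cap, key_d_cap below 0.002 m and distance of each of vial_a, vial_b, screw_cap, jar, beaker, spatula, tray from where it was at the start of the episode below 0.02 m); the robot touches nothing.
It fails at once if a key that was not latched is pushed home (more than 7.5 of its 10 mm) (value of joint any of key_a_cap, key_b_cap, key_d_cap above 0.0075 m).
It fails at once if a bystander is pushed away, lifted or carried (more than 20 mm) (distance of any of vial_a, vial_b, screw_cap, jar, beaker, spatula, tray from where it was at the start of the episode above 0.02 m).
It also fails if it takes over 48 s, if anything falls off the work surface, if the arm or the gripper's body presses on something with over 40 N, if the wrist force passes 120 N, or if a joint passes its speed limit or range.

## Working session

There is one attempt and no reset: what is moved stays moved. The work goes in short steps, Python scripts to look and compute and a tool call to move; the robot and the scene stay as the last step left them, time stands still between calls to the robot, and variables do not carry over. Pictures are saved under pics/ and viewed, and the job is handed in when it is done.

Besides the shell and the picture viewer there is one more tool, called after "Call:" as name(argument=value, ...), one argument or row to a line, values as JSON. jog_arm: Moves the arm, as the interface text tells. Its arguments: {"type":"object","properties":{"series":{"type":"array"},"force":{"type":"number"}},"required":["series"]}

```bash
mkdir -p pics; ls; python3 - <<'E'
from workcell import r, snapshot, find_in, outline_of, mark_of
import cv2,numpy as np
print(r.sense(), r.hold_point_z)
for c in ("scene","top"):
    s=snapshot(c); cv2.imwrite(f"pics/{c}0.png",s["pixels"]); print(c,s["intrinsics"].tolist(),np.round(s["extrinsics"],4).tolist())
    for t in ("console","key_a","screw_cap"):
        print(t,[(round(d["score"],2),np.round(d["pixel"],1).tolist()) for d in mark_of(c,t)])
E
```

```text
pics
{'t': 0.0, 'joint_pos': array([-1.42262991e+00,  1.24534534e-01,  1.65168308e+00, -2.50903945e-05,
        1.36748882e+00, -8.25775513e-02]), 'dq': array([-0.00083944, -0.00035457, -0.00114156,  0.00044202,  0.00175717,
        0.00114624]), 'joint_torque': array([-2.50477504e-03, -4.23614609e+01, -3.65454376e+01, -1.91087188e-04,
        6.87396692e-03, -2.32105045e-06]), 'position': array([ 0.1485448, -0.63217  ,  0.2300286]), 'tool_rot': array([-3.11860873e+00, -3.61413066e-01,  1.47340137e-04]), 'force': array([ 0.20449991, -0.4862933 ,  0.50766753]), 'wrist_torque': array([ 0.01525518, -0.02453706,  0.0666496 ]), 'opening': 0.08527583901879998} 0.0187
scene [[487.5509484443519, 0.0, 321.0693867144911], [0.0, 487.5509484443519, 254.13133898920535], [0.0, 0.0, 1.0]] [[0.6857, 0.7277, 0.0195, -0.3633], [0.4254, -0.3788, -0.8219, -0.1847], [-0.5907, 0.5718, -0.5693, 1.4133], [0.0, 0.0, 0.0, 1.0]]
console [(0.91, [310.2, 289.8]), (0.23, [173.2, 404.2])]
key_a [(0.8, [297.7, 261.7]), (0.63, [276.1, 272.0]), (0.54, [341.7, 252.7]), (0.52, [319.2, 257.5])]
screw_cap [(0.71, [331.7, 277.1])]
top [[492.54943521816824, 0.0, 331.8371421980006], [0.0, 492.54943521816824, 231.40959490951695], [0.0, 0.0, 1.0]] [[0.0192, -0.9998, 0.0014, -0.0157], [-0.9826, -0.0191, -0.1846, 0.5424], [0.1845, 0.0022, -0.9828, 1.078], [0.0, 0.0, 0.0, 1.0]]
console [(0.81, [351.8, 230.1])]
key_a [(0.63, [343.5, 227.9]), (0.62, [317.0, 222.5]), (0.54, [384.7, 238.1]), (0.53, [363.9, 233.8])]
screw_cap [(0.68, [348.3, 207.4])]
```

View pics/scene0.png

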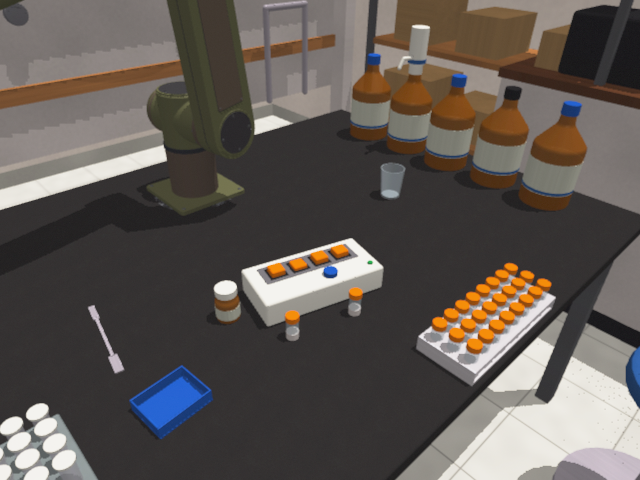

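View pics/top0.png

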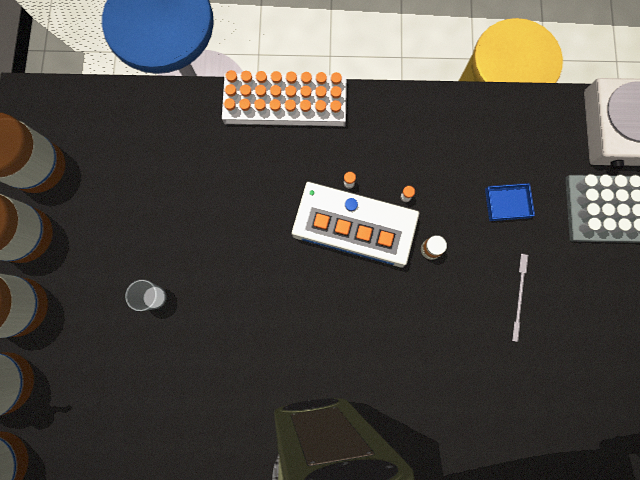

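```bash
cat > h.py <<'E'
from workcell import r, snapshot, find_in, outline_of, mark_of
import cv2,numpy as np
from scipy.optimize import least_squares
def bp(s,px,z):
    K=np.array(s["intrinsics"]);T=np.array(s["extrinsics"]);R=T[:3,:3];t=T[:3,3]
    d=R.T@np.linalg.inv(K)@[px[0],px[1],1]; o=-R.T@t
    return o+d*(z-o[2])/d[2]
def proj(s,P):
    K=np.array(s["intrinsics"]);T=np.array(s["extrinsics"]);P=np.atleast_2d(P)
    c=P@T[:3,:3].T+T[:3,3]; u=c@K.T; return u[:,:2]/u[:,2:]
E
python3 - <<'E'
from h import *
for c in ("scene","top"):
    s=snapshot(c)
    for d in mark_of(c,"key_a")[:4]: print(c,"key",np.round(bp(s,d["pixel"],.06),4))
    for d in outline_of(c,"key_a")[:5]:
        m=d["pixels"]; v,u=np.nonzero(m); print(c,"keyo",round(d["score"],2),np.round(d["bbox"],1),m.sum(),np.round(bp(s,[u.mean(),v.mean()],.072),4))
    print(c,"console",np.round(bp(s,mark_of(c,"console")[0]["pixel"],0),4))
    for t in ("screw_cap","jar","beaker","vial_a","tray","spatula"):
        print(t,[(round(d["score"],2),np.round(bp(s,d["pixel"],.06 if t=="screw_cap" else 0),3).tolist()) for d in mark_of(c,t)[:2]])
E
```

```text
scene key [ 0.5484 -0.0216  0.06  ]
scene key [0.4598 0.3166 0.06  ]
scene key [0.5692 0.0204 0.06  ]
scene key [ 0.5252 -0.1286  0.06  ]
scene keyo 0.81 [319.3 261.1  22.6  14.8] 249 [ 0.5616 -0.0365  0.072 ]
scene keyo 0.68 [299.9 265.8  22.2  16.8] 209 [ 0.5507 -0.0866  0.072 ]
scene keyo 0.6 [275.9 272.6  24.2  19.2] 249 [ 0.5363 -0.1309  0.072 ]
scene keyo 0.57 [339.2 253.   25.9  18. ] 226 [0.5735 0.0113 0.072 ]
scene console [ 0.5555 -0.0502  0.    ]
screw_cap [(0.6, [0.612, -0.045, 0.06])]
jar [(0.75, [0.633, -0.183, 0.0]), (0.61, [0.515, -0.24, 0.0])]
beaker [(0.57, [0.384, 0.408, 0.0])]
vial_a [(0.81, [0.678, -0.046, 0.0]), (0.77, [0.639, -0.187, 0.0])]
tray [(0.68, [0.64, -0.423, 0.0])]
spatula [(0.82, [0.412, -0.448, 0.0])]
top key [ 0.5389 -0.0849  0.06  ]
top key [ 0.5554 -0.0297  0.06  ]
top key [0.563  0.0252 0.06  ]
top keyo 0.8 [384.8 240.9  17.1  18.6] 226 [ 0.5236 -0.1232  0.072 ]
top keyo 0.79 [341.9 229.3  17.4  23.5] 291 [ 0.5479 -0.0279  0.072 ]
top keyo 0.73 [320.9 222.   25.6  18. ] 286 [0.5608 0.0199 0.072 ]
top keyo 0.55 [364.3 233.2  20.8  20.7] 295 [ 0.5362 -0.0755  0.072 ]
top keyo 0.48 [342.8 227.9  18.9  17.7] 187 [ 0.5503 -0.0283  0.072 ]
top console [ 0.5613 -0.0552  0.    ]
screw_cap [(0.63, [0.606, -0.046, 0.06])]
jar [(0.69, [0.518, -0.253, 0.0])]
beaker [(0.89, [0.384, 0.407, 0.0])]
vial_a [(0.73, [0.641, -0.182, 0.0]), (0.72, [0.682, -0.038, 0.0])]
tray [(0.96, [0.633, -0.42, 0.0])]
spatula [(0.87, [0.398, -0.449, 0.0])]
```

Both views show the console near columns 300-420 (top view), yawed clockwise, with the lamp at the left end and four orange keys at (321,221), (343,227), (364,233) and (386,239). Next I'll refine the console pose.

```bash
python3 - <<'E'
from h import *
S={};obs={}
for c,box in (("scene",(255,235,360,290)),("top",(300,205,405,255))):
    s=snapshot(c);S[c]=s;im=s["pixels"]
    hsv=cv2.cvtColor(im,cv2.COLOR_BGR2HSV)
    m=cv2.inRange(hsv,(3,150,90),(22,255,255)); mm=np.zeros_like(m);x0,y0,x1,y1=box;mm[y0:y1,x0:x1]=m[y0:y1,x0:x1]
    n,l,st,ce=cv2.connectedComponentsWithStats(mm)
    k=[i for i in range(1,n) if st[i,4]>40]
    k=sorted(k,key=lambda i:ce[i][0]); 
    if c=="scene":k=k[::-1]
    print(c,[(st[i].tolist(),ce[i].round(1).tolist()) for i in k]); obs[c]=np.array([ce[i] for i in k])
    print(np.round([bp(s,ce[i],.072) for i in k],4))
    cv2.imwrite(f"pics/{c}_crop.png",cv2.resize(im[y0-25:y1+25,x0-10:x1+20],None,fx=5,fy=5,interpolation=cv2.INTER_CUBIC))
def keys(p,z):
    a=p[2];return np.array([[p[0]-.02*np.cos(a)-y*np.sin(a),p[1]-.02*np.sin(a)+y*np.cos(a),z] for y in (.075,.025,-.025,-.075)])
for cs in (["scene"],["top"],["scene","top"]):
    f=lambda p:np.concatenate([(proj(S[c],keys(p,.071))-obs[c]).ravel() for c in cs])
    o=least_squares(f,[.56,-.05,-.25]);print(cs,o.x.round(4),np.abs(o.fun).max(),o.fun.round(1));print(keys(o.x,.071).round(4))
E
```

```text
scene [([330, 245, 19, 13, 171], [339.1, 251.0]), ([310, 251, 19, 14, 180], [318.8, 257.2]), ([289, 258, 19, 13, 162], [297.6, 264.3]), ([267, 263, 19, 15, 199], [275.7, 270.1])]
[[ 0.5698  0.0136  0.072 ]
 [ 0.5578 -0.0347  0.072 ]
 [ 0.5472 -0.0844  0.072 ]
 [ 0.5329 -0.1303  0.072 ]]
top [([314, 213, 16, 16, 187], [321.1, 220.7]), ([335, 219, 16, 16, 188], [342.5, 226.5]), ([356, 225, 16, 16, 184], [363.7, 232.7]), ([378, 231, 16, 16, 194], [385.5, 238.3])]
[[ 0.5627  0.0194  0.072 ]
 [ 0.5502 -0.029   0.072 ]
 [ 0.537  -0.0769  0.072 ]
 [ 0.5252 -0.1257  0.072 ]]
['scene'] [ 0.5702 -0.0628 -0.244 ] 0.5173589806867085 [ 0.1  0.   0.1  0.   0.  -0.5 -0.2  0.4]
[[ 0.5689  0.0148  0.071 ]
 [ 0.5569 -0.0337  0.071 ]
 [ 0.5448 -0.0822  0.071 ]
 [ 0.5327 -0.1308  0.071 ]]
['top'] [ 0.5633 -0.0581 -0.2541] 0.21678104408124454 [-0.   0.  -0.   0.1  0.1 -0.2 -0.1  0.1]
[[ 0.5628  0.0195  0.071 ]
 [ 0.5502 -0.0289  0.071 ]
 [ 0.5377 -0.0773  0.071 ]
 [ 0.5251 -0.1257  0.071 ]]
['scene', 'top'] [ 0.5655 -0.0593 -0.2499] 2.2432772635631864 [-0.1 -1.5 -0.2 -1.6 -0.2 -2.2 -0.3 -1.4  0.5 -0.8  0.5 -0.8  0.7 -1.2
  0.5 -0.9]
[[ 0.5647  0.0184  0.071 ]
 [ 0.5523 -0.0301  0.071 ]
 [ 0.5399 -0.0785  0.071 ]
 [ 0.5276 -0.127   0.071 ]]
```

Call:
jog_arm(
  series=[
    [0.3, 0.4, 0, -0.3, 0],
    [0.8, 1.2, 0, -0.8, 0],
    [1.3, 2.0, 0, -1.3, 0],
    [1.8, 2.8, 0, -1.8, 0],
    [2.3, 3.6, 0, -2.3, 0],
    [2.8, 4.4, 0, -2.8, 0],
    [3.3, 5.2, 0, -3.3, 0],
    [3.8, 6.0, 0, -3.8, 0],
    [4.3, 6.8, 0, -4.3, 0],
    [4.8, 7.6, 0, -4.6, 0],
  ],
  force=30,
)

```text
t: 2.33
position: [0.3412, -0.3271, 0.2316]
tool_rot: [3.116, -0.397, 0.001]
force: [0.7, -0.6, -0.4]
opening: 0.0
```

Call:
jog_arm(
  series=[
    [0.4, 0.6, -0.1, 0, 0],
    [0.9, 1.4, -0.3, 0, 0],
    [1.4, 2.2, -0.5, 0, 0],
    [1.9, 3.0, -0.7, 0, 0],
    [2.4, 3.8, -0.9, 0, 0],
    [2.9, 4.6, -1.1, 0, 0],
    [3.5, 5.4, -1.3, 0, 0],
    [4.0, 6.2, -1.5, 0, 0],
    [4.5, 7.0, -1.7, 0, 0],
    [5.0, 7.8, -1.8, 0, 0],
  ],
)

```text
t: 3.17
position: [0.5409, -0.0148, 0.1583]
tool_rot: [3.117, -0.392, -0.002]
force: [0.0, -0.4, 0.4]
opening: -0.0001
```

```bash
python3 - <<'E'
from h import *
q=r.sense();print(q["position"],q["tool_rot"],q["joint_pos"])
s=snapshot("wrist");cv2.imwrite("pics/w1.png",s["pixels"]);np.savez("w1.npz",K=s["intrinsics"],T=s["extrinsics"])
print(np.round(s["extrinsics"],3).tolist())
E
```

```text
[ 0.54089673 -0.01477269  0.15833784] [ 3.11688398e+00 -3.92423906e-01 -1.55720239e-03] [-1.26472456e-01 -5.89105074e-02  1.96358537e+00 -1.09013283e-04
  1.23790904e+00  1.69484683e+00]
[[-0.247, -0.969, 0.001, 0.119], [-0.936, 0.239, 0.259, 0.495], [-0.251, 0.063, -0.966, 0.444], [0.0, 0.0, 0.0, 1.0]]
```

View pics/w1.png

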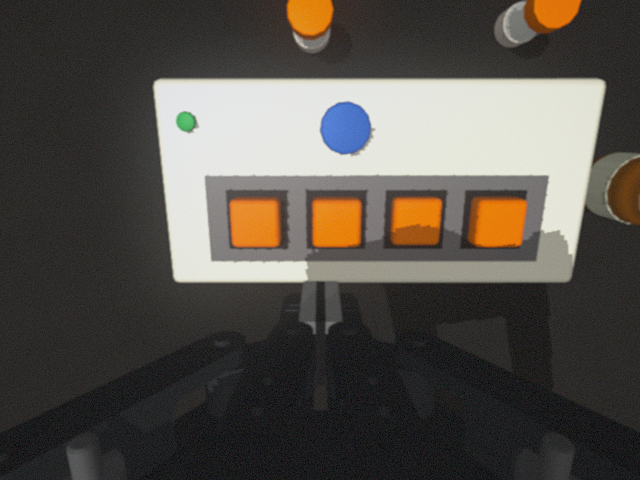

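The wrist view shows the whole console: keys at (256,222), (336,222), (416,221) and (498,222), with the third one looking slightly smaller. I'll refine the pose from this picture.

```bash
python3 - <<'E'
from h import *
z=np.load("w1.npz");s=dict(intrinsics=z["K"],extrinsics=z["T"]);im=cv2.imread("pics/w1.png")
hsv=cv2.cvtColor(im,cv2.COLOR_BGR2HSV);m=cv2.inRange(hsv,(3,150,60),(25,255,255));m[:185]=0;m[255:]=0;m[:,540:]=0
n,l,st,ce=cv2.connectedComponentsWithStats(m)
k=sorted([i for i in range(1,n) if st[i,4]>500],key=lambda i:ce[i][0])
C=np.array([ce[i] for i in k]);print([(st[i].tolist(),ce[i].round(1).tolist()) for i in k])
P=np.array([bp(s,c,.073) for c in C]);print(P.round(4))
d=P[0]-P[3];print("yaw",np.arctan2(d[1],d[0])-np.pi/2,np.linalg.norm(d))
print("frame corners z.06",np.round([bp(s,c,.06) for c in ((206,177),(548,177),(534,261),(212,261))],4))
print("console corners z.06",np.round([bp(s,c,.06) for c in ((155,80),(604,80),(574,281),(174,281))],4), np.mean([bp(s,c,.06) for c in ((155,80),(604,80),(574,281),(174,281))],axis=0))
E
```

```text
[([229, 198, 53, 49, 2413], [255.1, 222.0]), ([312, 197, 50, 51, 2438], [336.3, 222.2]), ([390, 197, 52, 49, 2371], [415.6, 220.5]), ([468, 197, 59, 51, 2716], [496.5, 221.7])]
[[ 0.5647  0.0198  0.073 ]
 [ 0.5524 -0.0279  0.073 ]
 [ 0.5414 -0.0748  0.073 ]
 [ 0.5286 -0.1223  0.073 ]]
yaw -0.24866019095507808 0.14654084478883797
frame corners z.06 [[ 0.5974  0.044   0.06  ]
 [ 0.5447 -0.1623  0.06  ]
 [ 0.4916 -0.1479  0.06  ]
 [ 0.5442  0.0579  0.06  ]]
console corners z.06 [[ 0.6583  0.0547  0.06  ]
 [ 0.5934 -0.1996  0.06  ]
 [ 0.4708 -0.1723  0.06  ]
 [ 0.5371  0.0869  0.06  ]] [ 0.56488766 -0.05755932  0.06      ]
```

Call:
jog_arm(
  series=[
    [0.2, 0.3, -0.4, 0, 0],
    [0.4, 0.7, -0.9, 0, 0],
    [0.57, 0.91, -1.3, 0, 0],
    [0.57, 0.91, -1.6, 0, 0],
    [0.57, 0.91, -1.8, 0, 0],
    [0.57, 0.91, -1.85, 0, 0],
    [0.57, 0.91, -1.85, 0, 0],
    [0.57, 0.91, -1.85, 0, 0],
    [0.57, 0.91, -1.85, 0, 0],
    [0.57, 0.91, -1.85, 0, 0],
  ],
)

```text
t: 4.05
position: [0.5641, 0.0192, 0.0866]
tool_rot: [-3.117, 0.394, -0.003]
force: [-0.4, -0.2, -0.5]
opening: 0.0003
```

```bash
python3 - <<'E'
from h import *
q=r.sense();print(q["position"],q["tool_rot"],q["force"])
s=snapshot("wrist");cv2.imwrite("pics/w2.png",s["pixels"])
print(r.sense()["force"])
E
```

```text
[0.5641253  0.01917479 0.08657119] [-3.11665814  0.39410995 -0.00334164] [-0.3952769  -0.20028668 -0.46358427]
[0.35935335 0.24034635 0.37036341]
```

View pics/w2.png

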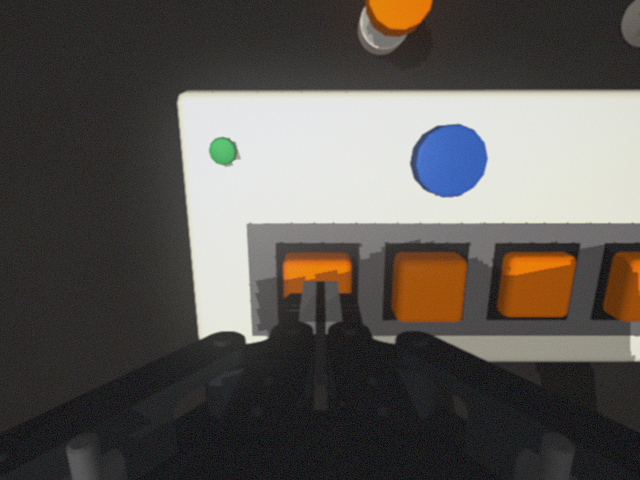

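The tip sits centred over key 1 (column 320, key centre near 317). I'll tap it now.

Call:
jog_arm(
  series=[
    [0, 0, -0.1, 0, 0],
    [0, 0, -0.2, 0, 0],
    [0, 0, -0.27, 0, 0],
    [0, 0, -0.3, 0, 0],
    [0, 0, -0.33, 0, 0],
    [0, 0, -0.33, 0, 0],
    [0, 0, -0.33, 0, 0],
    [0, 0, -0.33, 0, 0],
    [0, 0, -0.33, 0, 0],
    [0, 0, -0.33, 0, 0],
  ],
)

```text
t: 4.93
position: [0.5633, 0.0197, 0.0722]
tool_rot: [3.117, -0.393, -0.001]
force: [-3.2, -0.0, 4.0]
opening: -0.0
```

```bash
python3 - <<'E'
from h import *
q=r.sense();print(q["position"],q["force"],q["wrist_torque"])
E
```

```text
[0.56326059 0.01965728 0.07216825] [-3.19156231 -0.01921456  3.98734432] [-0.04257019  0.48580653 -0.00065976]
```

Call:
jog_arm(
  series=[
    [0, 0, 0.3, 0, 0],
    [0, 0, 0.45, 0, 0],
    [-0.1, -0.4, 0.45, 0, 0],
    [-0.2, -0.8, 0.45, 0, 0],
    [-0.31, -1.21, 0.45, 0, 0],
    [-0.31, -1.21, 0.4, 0, 0],
    [-0.31, -1.21, 0.2, 0, 0],
    [-0.31, -1.21, 0.1, 0, 0],
    [-0.31, -1.21, 0.0, 0, 0],
    [-0.31, -1.21, 0.0, 0, 0],
  ],
)

```text
t: 5.77
position: [0.551, -0.0282, 0.0716]
tool_rot: [3.117, -0.392, -0.001]
force: [-2.0, -1.1, 4.5]
opening: 0.0
```

Call:
jog_arm(
  series=[
    [0, 0, 0, 0, 0],
    [0, 0, 0, 0, 0],
    [0, 0, 0, 0, 0],
    [0, 0, 0, 0, 0],
    [0, 0, 0, 0, 0],
    [0, 0, 0, 0, 0],
    [0, 0, 0, 0, 0],
    [0, 0, 0, 0, 0],
    [0, 0, 0, 0, 0],
    [0, 0, 0, 0, 0],
  ],
)

```text
t: 6.6
position: [0.5513, -0.0286, 0.0722]
tool_rot: [-3.117, 0.393, -0.001]
force: [-1.4, 2.6, 3.7]
opening: 0.0002
```

Key 2 is also up: about 4 N at 2 mm down. Key 3 next.

Call:
jog_arm(
  series=[
    [0, 0, 0.3, 0, 0],
    [0, 0, 0.45, 0, 0],
    [-0.1, -0.4, 0.45, 0, 0],
    [-0.2, -0.8, 0.45, 0, 0],
    [-0.3, -1.21, 0.45, 0, 0],
    [-0.3, -1.21, 0.4, 0, 0],
    [-0.3, -1.21, 0.2, 0, 0],
    [-0.3, -1.21, 0.1, 0, 0],
    [-0.3, -1.21, 0.0, 0, 0],
    [-0.3, -1.21, 0.0, 0, 0],
  ],
)

```text
t: 7.43
position: [0.5382, -0.0763, 0.0705]
tool_rot: [-3.117, 0.392, 0.004]
force: [-0.6, 0.9, -0.5]
opening: -0.0
```

```bash
python3 - <<'E'
from h import *
q=r.sense();print(q["position"],q["force"],q["wrist_torque"])
s=snapshot("wrist");cv2.imwrite("pics/w3.png",s["pixels"])
q=r.sense();print(q["position"],q["force"],q["wrist_torque"])
E
```

```text
[ 0.53815992 -0.0763478   0.07052466] [-0.63149425  0.94687748 -0.47671104] [-0.01135515  0.00125315  0.0221232 ]
[ 0.53851863 -0.07645533  0.07110444] [0.05712274 0.11692824 0.55270324] [-0.02352183  0.00150409  0.02325802]
```

View pics/w3.png

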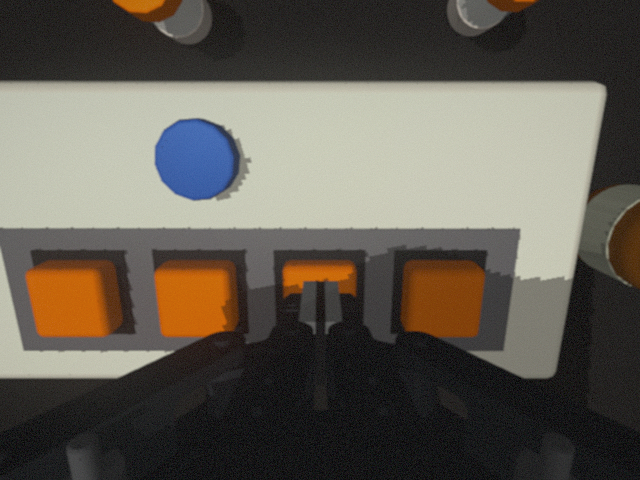

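No contact at a height where the raised keys gave 4 N, and the fingers are over key 3 (column 320), so key 3 looks latched. I'll lower gently until it touches.

Call:
jog_arm(
  series=[
    [0, 0, -0.02, 0, 0],
    [0, 0, -0.04, 0, 0],
    [0, 0, -0.05, 0, 0],
    [0, 0, -0.06, 0, 0],
    [0, 0, -0.07, 0, 0],
    [0, 0, -0.08, 0, 0],
    [0, 0, -0.08, 0, 0],
    [0, 0, -0.08, 0, 0],
    [0, 0, -0.08, 0, 0],
    [0, 0, -0.08, 0, 0],
  ],
)

```text
t: 8.32
position: [0.5392, -0.0772, 0.0692]
tool_rot: [-3.117, 0.393, -0.0]
force: [-2.0, 0.6, 3.3]
opening: -0.0001
```

Contact at 69 mm with 3.3 N and no yielding confirms key 3 is the latched one. Key 4 next.

Call:
jog_arm(
  series=[
    [0, 0, 0.35, 0, 0],
    [0, 0, 0.53, 0, 0],
    [-0.1, -0.4, 0.53, 0, 0],
    [-0.2, -0.8, 0.53, 0, 0],
    [-0.31, -1.21, 0.53, 0, 0],
    [-0.31, -1.21, 0.48, 0, 0],
    [-0.31, -1.21, 0.28, 0, 0],
    [-0.31, -1.21, 0.18, 0, 0],
    [-0.31, -1.21, 0.08, 0, 0],
    [-0.31, -1.21, 0.08, 0, 0],
  ],
)

```text
t: 9.15
position: [0.5263, -0.125, 0.0713]
tool_rot: [3.117, -0.392, -0.003]
force: [-2.8, -0.2, 4.2]
opening: 0.0003
```

Call:
jog_arm(
  series=[
    [0, 0, 0, 0, 0],
    [0, 0, 0, 0, 0],
    [0, 0, 0, 0, 0],
    [0, 0, 0, 0, 0],
    [0, 0, 0, 0, 0],
    [0, 0, 0, 0, 0],
    [0, 0, 0, 0, 0],
    [0, 0, 0, 0, 0],
    [0, 0, 0, 0, 0],
    [0, 0, 0, 0, 0],
  ],
)

```text
t: 9.98
position: [0.5269, -0.1255, 0.0723]
tool_rot: [-3.117, 0.393, -0.001]
force: [-0.6, 2.9, 3.1]
opening: 0.0002
```

Key 4 is up too. Going back to key 3 to press it home.

Call:
jog_arm(
  series=[
    [0, 0, 0.3, 0, 0],
    [0, 0, 0.45, 0, 0],
    [0.1, 0.4, 0.45, 0, 0],
    [0.2, 0.8, 0.45, 0, 0],
    [0.31, 1.21, 0.45, 0, 0],
    [0.31, 1.21, 0.45, 0, 0],
    [0.31, 1.21, 0.3, 0, 0],
    [0.31, 1.21, 0.15, 0, 0],
    [0.31, 1.21, 0.05, 0, 0],
    [0.31, 1.21, 0.0, 0, 0],
  ],
)

```text
t: 10.82
position: [0.5381, -0.0777, 0.0708]
tool_rot: [-3.117, 0.395, 0.003]
force: [0.9, -0.3, 0.5]
opening: -0.0002
```

Call:
jog_arm(
  series=[
    [0, 0, -0.05, 0, 0],
    [0, 0, -0.1, 0, 0],
    [0, 0, -0.14, 0, 0],
    [0, 0, -0.17, 0, 0],
    [0, 0, -0.2, 0, 0],
    [0, 0, -0.22, 0, 0],
    [0, 0, -0.24, 0, 0],
    [0, 0, -0.24, 0, 0],
    [0, 0, -0.24, 0, 0],
    [0, 0, -0.24, 0, 0],
  ],
)

```text
t: 11.65
position: [0.5387, -0.0777, 0.0643]
tool_rot: [3.116, -0.393, -0.003]
force: [-7.2, 0.4, 11.2]
opening: 0.0001
```

11.2 N at 64.3 mm is essentially fully home. Now I'll let go and look.

Call:
jog_arm(
  series=[
    [0, 0, -0.02, 0, 0],
    [0, 0, 0.1, 0, 0],
    [0, 0, 0.25, 0, 0],
    [0, 0, 0.5, 0, 0],
    [0, 0, 1.0, 0, 0],
    [0, 0, 1.5, 0, 0],
    [-0.2, 0, 2.0, 0, 0],
    [-0.4, 0.2, 2.3, 0, 0],
    [-0.5, 0.4, 2.4, 0, 0],
    [-0.5, 0.4, 2.4, 0, 0],
  ],
)

```text
t: 12.48
position: [0.5193, -0.0604, 0.1599]
tool_rot: [-3.117, 0.392, -0.004]
force: [0.3, -0.5, -0.2]
opening: -0.0002
```

```bash
python3 - <<'E'
from h import *
q=r.sense();print(q["t"],q["position"],q["force"])
s=snapshot("wrist");im=s["pixels"];cv2.imwrite("pics/w4.png",im)
hsv=cv2.cvtColor(im,cv2.COLOR_BGR2HSV);m=cv2.inRange(hsv,(3,150,60),(25,255,255))
n,l,st,ce=cv2.connectedComponentsWithStats(m)
print([(st[i].tolist(),ce[i].round(1).tolist(),bp(s,ce[i],.074).round(4)) for i in range(1,n) if st[i,4]>500])
for c in ("top","scene"):
    s=snapshot(c);cv2.imwrite(f"pics/{c}_end.png",s["pixels"])
E
```

```text
12.4833 [ 0.51934371 -0.0604029   0.15994594] [ 0.25070161 -0.51767443 -0.22150276]
[([201, 0, 49, 24, 851], [226.2, 9.3], array([ 0.6581, -0.0442,  0.074 ])), ([443, 0, 47, 18, 575], [464.5, 6.6], array([ 0.628 , -0.1672,  0.074 ])), ([539, 142, 59, 71, 1395], [558.7, 173.0], array([ 0.5275, -0.2075,  0.074 ])), ([148, 182, 56, 50, 2522], [175.3, 206.9], array([0.5641, 0.0182, 0.074 ])), ([230, 182, 52, 50, 2448], [255.7, 206.7], array([ 0.5523, -0.0288,  0.074 ])), ([313, 182, 50, 51, 2432], [337.3, 206.7], array([ 0.5401, -0.0764,  0.074 ])), ([391, 182, 55, 51, 2548], [417.9, 206.6], array([ 0.5282, -0.1234,  0.074 ]))]
```

View pics/w4.png

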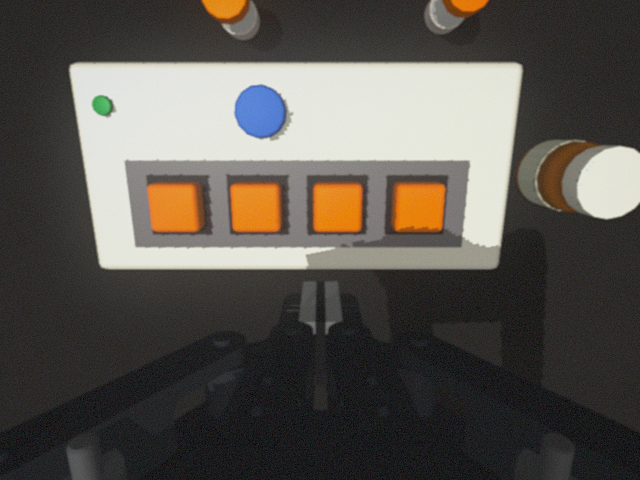

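View pics/scene_end.png

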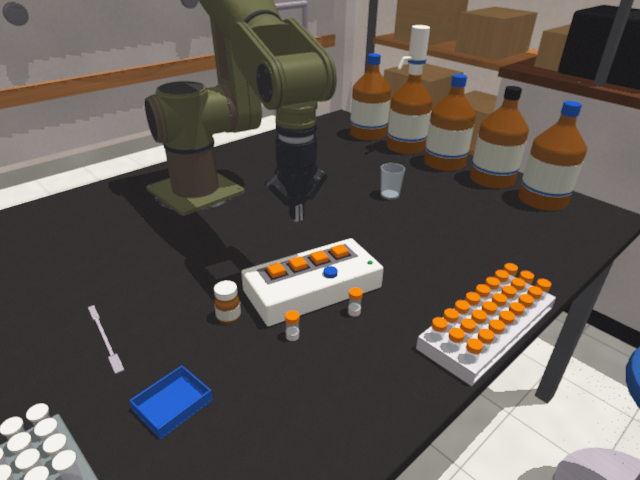

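All four caps now line up (row 206.7, equal sizes of about 50x51 px). The bystanders look unmoved. I'll do one numeric check against the starting scene picture.

```bash
python3 - <<'E'
import cv2,numpy as np
for f in ("scene0","scene_end"):
    im=cv2.imread(f"pics/{f}.png");m=cv2.inRange(cv2.cvtColor(im,cv2.COLOR_BGR2HSV),(3,150,90),(22,255,255));mm=np.zeros_like(m);mm[235:290,255:360]=m[235:290,255:360]
    n,l,st,ce=cv2.connectedComponentsWithStats(mm);print(f,[(ce[i].round(1).tolist(),int(st[i,4])) for i in range(1,n) if st[i,4]>40])
a,b=[cv2.imread(f"pics/{f}.png").astype(int) for f in("scene0","scene_end")]
d=(abs(a-b).max(2)>60);d[:235]=0;n,l,st,ce=cv2.connectedComponentsWithStats(d.astype(np.uint8));print([st[i].tolist() for i in range(1,n) if st[i,4]>8])
E
```

```text
scene0 [([339.1, 251.0], 172), ([318.8, 257.2], 180), ([297.6, 264.3], 162), ([275.7, 270.1], 199)]
scene_end [([339.1, 251.0], 171), ([318.8, 257.2], 180), ([297.6, 263.5], 192), ([275.7, 270.0], 204)]
[[243, 254, 64, 20, 263], [290, 262, 17, 7, 22]]
```

```bash
python3 - <<'E'
from h import *
print(r.sense()["t"]); print(r.hand_in())
E
```

```text
12.6333
the job is handed in; nothing more can be done
None
```

The latched key was the third from the robot's left. I pressed it home and it popped up, and I handed the job in at 12.6 s of the 48 s allowed.

- **Tapping:** I tapped all four keys left to right with the fingers closed. Keys 1, 2 and 4 gave about 3 to 4.5 N when pushed 2 mm down, so they were up. Key 3 was not touched at that height. It met the fingers only at 69 mm above the table, with 3.3 N and no yielding.
- **Pressing:** I pushed key 3 to 64.3 mm (about 9.7 mm down) at 11.2 N, then lifted away.
- **Last checks:** All four caps line up at equal size in the wrist picture. In the scene picture key 3 has risen and the other three have not moved. Nothing else changed there apart from what I took to be the arm's shadow, so the bystanders stand where they were. The arm was clear, at 0.16 m height with near-zero force.
- **Disagreement:** At the start the two fixed cameras placed the key row about 6 to 8 mm apart. I settled it with a wrist picture, which showed the fingers centred sideways over keys 1 and 3.

No check failed, but the hand-in reports no verdict.

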